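Tip a firebrick up against the kiln wall

ROBOT

A 7-joint arm with a two-finger parallel gripper is mounted at the origin on the work surface. World frame = base frame: x ahead of the robot, y to its left, z up, the work surface at z = 0. Lengths are in m, angles in rad, forces in N, time in s.
With the tool pointing down it reaches from about 0.425 to 0.925 m from the base axis. Payload 6.8 kg.
Tool frame: the origin (TCP) lies where the fingers leave the gripper's body, on its centre line; the fingertips stand 73 mm ahead of it and the grasp point (between the pads) lies 54 mm ahead of it; z points along the fingers, y is the line along which they close (so a half turn about z gives the same grasp; the last joint's range is limited). The gripper opens to 85 mm and grips with 20 to 120 N. Pads are 22 mm wide; open, the fingers measure 114 mm over their backs; the gripper's body (76 mm by 85 mm) begins 54 mm behind the grasp point. The pads swing forward as they close: fully open they stand 13 mm farther back than shut.
Start: joints at [1.039, 0.477, 0.022, 1.555, -0.011, 1.109, -0.083], TCP at [0.278, -0.615, 0.304] pointing down, gripper open.
Joint ranges: [-2.96, 2.96], [-0.34, 2.1], [-1.41, 1.46], [0.24, 2.44], [-1.37, 4.51], [0.17, 1.92], [-2.96, 2.96]. Speed limits (rad/s): [2.39, 2.39, 3.14, 3.14, 3.14, 3.14, 3.14].

INTERFACE

Orientations are given as a rotation vector (axis times angle).
In Python, from bench import r gives the robot as it stands.
- The arm moves only by the shell command python3 drive.py [OPENING] [FORCE], which reads ROWS from standard input. ROWS is a JSON list of rows, 1 to 5 of them, each of 6 numbers: dx, dy, dz in m, then a rotation vector rx, ry, rz in rad; each row is the pose to reach, as a shift and turn from the pose commanded when the command began, along the tool's axes at that moment; what a row does not reach only later rows make up. A row lasts 1/10 s, in which the tool goes at most 0.05 m and 0.15 rad, less where a joint would pass 70% of its speed; a pose out of reach is approached as far as the arm can. OPENING is the finger opening in m, set as the command begins (- or left out keeps the last). The fingers move at their own pace and stop on an object; FORCE is the grip in N (left out, the last holds). Time passes only in rows, so rows that do not move let the fingers close. It prints the time, the measured TCP pose, the force, the opening and the grip force at its end. Input that does not fit is refused with a message, and nothing moves.
- r.get_obs(): the state, without advancing time (a new reading comes with each control period).
- r.grab_frame(name): name is "scene" or "side" or "wrist"; returns (picture, depth): 384x512x3 uint8, blue, green, red; 384x512 float32, m along the optical axis (not along the pixel's ray), 0 where there is no reading.
- r.camera_info(name): a dict with "camera_matrix" (3x3 intrinsics, pixels), "k1" (the pictures are not rectified: a ray, as slopes to the right and down, at radius r is drawn at 1 + k1 r^2 times it, then the intrinsics apply), "R" (3x3) and "t" (3): a world point X has camera coordinates R X + t. Camera axes: x right, y down, z forward; pixel columns grow to the right and rows downward; lengths in m; the calibration is good to about 2 mm. A picture is of the moment at which its call begins: read the wrist's pose just before it. camera_info takes no time and is no camera call; for the wrist camera it gives the pose at the moment of the call.
- r.hand_in(): hands the job in; it is judged then, once.
The state is a dict: "clock": time; "joints": joint angles; "qvel": joint speeds; "tau": joint torques, N m; "tcp_pos": TCP position; "orientation": TCP orientation; "contact_force": force on the tool from outside, world axes, zero at the start; "moment": the same for the moment, N m; "grip_width": finger opening in m; "gripper_force": force on a finger pad.
Only numpy, scipy, OpenCV 4.12 (cv2) and the standard library are available. Lean on these libraries where they do the work, as an engineer would, in place of code of your own. Each camera call takes 0.05 s, during which the arm holds its last target. There are 200 camera calls.

TASK

On the studio table, slide the loose firebrick, still lying flat, squarely up against the front edge of the thin kiln shelf. With its foot against that edge, tip it up by pushing high on its near face until it stands on its long edge on the shelf, then slide it back until it sits flat against the brick wall, with its whole length on the shelf. The brick is soft: never press it with more than about 40 N, and leave the cup, the jar and the brush pot where they are.

Things in the scene. Friction and masses are not known exactly. Their poses are not given: they have to be found in the camera images.
- brick: Loose cream firebrick, 114 (x) x 230 (y) x 64 (z) mm, 0.6 to 1 kg, too wide to grasp. Lies flat on the table at the start. Origin: centre of its underside as it lies then. x: across its width, roughly towards the shelf; y: along its length; z: up at the start. Tipped correctly, x points straight down and z at the wall. Soft: a push above 40 N dents it.
- kiln: Kiln floor, fixed: a grey-brown shelf 210 (x) x 360 (y) x 8 (z) mm flat on the table; on it a wall of tan bricks 64 mm thick (x), 340 mm long (y), top 122 mm above the table. Origin: on the table, middle of the shelf's front edge, the stop. x: level, from that edge to the wall (the way to push); y: along the edge; z: up.
- shelf_edge (a point): Middle of the shelf's front upper edge, 8 mm above the table (axes as the kiln's).
- wall_face (a point): On the wall's face that looks to the loose brick, 95 mm behind the shelf's front edge, 65 mm above the table, mid-length (axes as the kiln's). Between edge and wall the shelf is clear.
- brick_foot (a point): Middle of the brick's lower long edge on the shelf side: (57, 0, 0) mm in the brick's frame. The brick turns about the shelf's edge here. Finger pads stick to its face: pushed level, it jams; pressed with some 8 to 20 N high on the near face by fingers that rise with the face round the shelf edge, it tips. Once up, this edge hangs some 8 to 20 mm out in front of the shelf.
- brick_top (a point): Centre of the brick's broad upper face at the start: (0, 0, 64) mm in the brick's frame. This face ends flat against wall_face. For the last slide the brick is 114 mm tall and 64 mm thick: push it low (under about 40 mm above the table), with the gripper's body clear of it, or it leans on the wall instead of sliding home.
- cup: Turquoise cup, 80 mm across, 95 mm high, standing beside the brick. Origin: centre of its underside. Leave alone.
- jar: Clay-coloured jar with a white lid, 72 mm across, 90 mm high, beside the brick. Origin: centre of its underside. Leave alone.
- brushpot: Terracotta pot with brushes, 90 mm across, pot 110 mm high, brushes to 220 mm, standing behind the wall. Origin: centre of its underside. Leave alone.

How it is judged:
On the way, in this order (a step that is already met when the one before it is completed fails the run):
1. the brick, lying flat, is squarely up against the shelf's front edge (foot within 4 mm of it, square within 0.05 rad) (x of brick_foot in the frame of shelf_edge between -0.004 and 0.004 m and angle between the y axis of brick and the y axis of kiln, either way round below 0.05 rad and angle between brick's own z axis and vertical below 0.15 rad), for 0.1 s.
2. the brick is tipping (30 to 60 degrees) with its foot bearing on the shelf's edge (angle between brick's own z axis and vertical between 0.52 and 1.05 rad and contact force between brick and kiln above 1 N and x of brick_foot in the frame of shelf_edge between -0.03 and 0.005 m).
3. the brick stands on its long edge on the shelf (angle between brick's own x axis and vertical above 3.04 rad and height (world z) of brick_top between 0.06 and 0.07 m), for 0.1 s.
At the end, for the whole second after the job is handed in: The brick stands at rest on its long edge on the kiln shelf, upright within 3 degrees, its former upper face against the wall (gap under 4 mm, parallel within 2 degrees), its whole length on the shelf (within 65 mm of centre) (angle between brick's own x axis and vertical above 3.09 rad and height (world z) of brick_top between 0.062 and 0.068 m and x of brick_top in the frame of wall_face between -0.004 and 0.003 m and angle between the y axis of brick and the y axis of kiln, either way round below 0.035 rad and y of brick_top in the frame of wall_face between -0.065 and 0.065 m and linear speed of brick below 0.01 m/s and angular speed of brick below 0.05 rad/s); the robot touches nothing.
It fails at once if the brick is pressed with more than 40 N by the fingers (contact force between the fingers and brick above 40 N).
It fails at once if the cup is moved more than 15 mm (distance of cup from where it was at the start of the episode above 0.015 m).
It fails at once if the jar is moved more than 15 mm (distance of jar from where it was at the start of the episode above 0.015 m).
It fails at once if the brush pot is moved more than 15 mm (distance of brushpot from where it was at the start of the episode above 0.015 m).
It also fails if it takes over 72 s, if anything falls off the work surface, if the arm or the gripper's body presses on something with over 40 N, if the wrist force passes 120 N, or if a joint passes its speed limit or range.

## Working session

There is one attempt and no reset: what is moved stays moved. The work goes in short steps, Python scripts to look and compute and a shell command to move; the robot and the scene stay as the last step left them, time stands still between calls to the robot, and variables do not carry over. Pictures are saved under pics/ and viewed, at most 10 in all, crops included, and the job is handed in when it is done.

```bash
ls; mkdir -p pics; cat > h.py <<'E'
import numpy as np, cv2
from scipy.spatial.transform import Rotation as Rn
from bench import r
def cloud(name):
    info=r.camera_info(name); im,d=r.grab_frame(name)
    K=np.array(info["camera_matrix"],float); v,u=np.mgrid[0:384,0:512]
    p=cv2.undistortPoints(np.stack([u,v],-1).reshape(-1,1,2).astype(np.float64),K,np.array([info["k1"],0,0,0,0.])).reshape(384,512,2)
    c=np.dstack([p*d[...,None],d]); R=np.array(info["R"]);t=np.array(info["t"])
    W=(c-t)@R; W[d<=0]=np.nan
    return im,W
E
python3 - <<'E'
from h import *
a,W=cloud("scene"); b,V=cloud("side")
np.savez("c0.npz",a=a,W=W,b=b,V=V)
cv2.imwrite("pics/s0.png",np.vstack([a,b])[:, :]) if 0 else cv2.imwrite("pics/s0.png",cv2.resize(np.hstack([a,b]),(800,300)))
cv2.imwrite("pics/scene0.png",a)
o=r.get_obs();print({k:np.round(v,3) for k,v in o.items()})
E
```

```text
bench.py
drive.py
pics
{'clock': np.float64(0.1), 'joints': array([ 1.039,  0.478,  0.022,  1.556, -0.012,  1.109, -0.083]), 'qvel': array([ 0.   ,  0.   ,  0.   , -0.003,  0.001, -0.   , -0.001]), 'tau': array([ 5.0000e-03, -5.9776e+01,  1.6150e+00, -2.8195e+01,  1.3000e-02,
        5.0000e-03,  0.0000e+00]), 'tcp_pos': array([ 0.277, -0.615,  0.303]), 'orientation': array([-3.07e+00, -6.60e-01,  1.00e-03]), 'contact_force': array([-0.55 ,  0.193, -0.482]), 'moment': array([-0.029,  0.014, -0.031]), 'gripper_force': np.float64(0.0), 'grip_width': np.float64(0.085)}
```

View pics/s0.png

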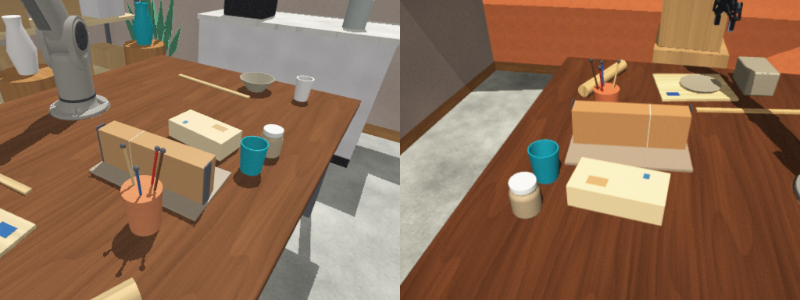

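View pics/scene0.png

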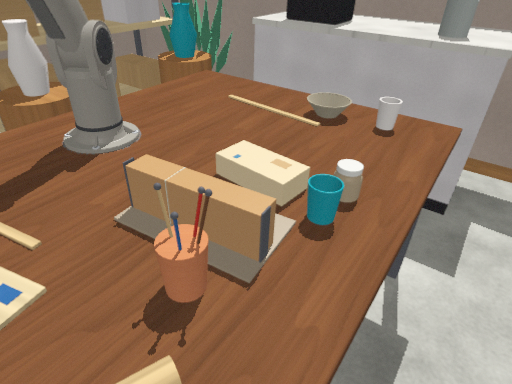

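The scene view shows the wall (130-270, 160-255), the brick behind it (215-308, 143-200), and the cup (323, 200) and jar (349, 180) to its right. In the side view the brick lies nearest the camera, with the wall behind it. Next I'll fit positions from the depth data.

```bash
cat >> h.py <<'E'
def rect(P):
    c,s,a=cv2.minAreaRect((P[:,:2]*1000).astype(np.float32)); return np.array(c),np.array(s),a,cv2.boxPoints((c,s,a))
E
python3 - <<'E'
from h import *
f=np.load("c0.npz")
for n in "WV":
    P=f[n].reshape(-1,3); P=P[~np.isnan(P).any(1)]
    P=P[(abs(P[:,0])<1.2)&(abs(P[:,1])<1.2)]
    for nm,lo,hi in (("brick",.058,.070),("walltop",.116,.127),("shelf",.005,.011),("h90",.085,.1)):
        m=(P[:,2]>lo)&(P[:,2]<hi)
        Q=P[m]
        g=np.floor((Q[:,:2]+1.2)/.005).astype(int); im=np.zeros((480,480),np.uint8); im[g[:,0],g[:,1]]=255
        im=cv2.morphologyEx(im,cv2.MORPH_CLOSE,np.ones((3,3)))
        k,l,st,_=cv2.connectedComponentsWithStats(im)
        lab=l[g[:,0],g[:,1]]
        for i in range(1,k):
            if st[i,4]<40: continue
            q=Q[lab==i]; c,s,a,b=rect(q); print(n,nm,len(q),c.round(),s.round(),round(a,1),b.round().astype(int).tolist(),q[:,2].mean().round(4))
E
```

```text
W brick 93 [-561.   77.] [118.  47.] 59.0 [[-611, 38], [-571, 14], [-510, 115], [-550, 139]] 0.0637
W brick 42 [-555.  962.] [117.  44.] 50.6 [[-609, 931], [-575, 902], [-500, 993], [-535, 1021]] 0.0638
W brick 197 [ 36. -26.] [138.  62.] 54.7 [[-29, -64], [22, -100], [101, 13], [51, 49]] 0.0636
W brick 587 [ 574. -186.] [353.  29.] 9.2 [[398, -200], [402, -229], [751, -173], [746, -144]] 0.0641
W brick 35 [433. 673.] [123.  34.] 78.6 [[404, 616], [438, 610], [462, 730], [429, 737]] 0.0597
W brick 2002 [569.  93.] [119. 232.] 83.9 [[447, 46], [678, 22], [690, 140], [460, 164]] 0.0639
W brick 148 [785. 153.] [67. 42.] 18.2 [[747, 163], [760, 123], [823, 143], [810, 183]] 0.0645
W walltop 53 [-561.  958.] [143.  58.] 43.6 [[-633, 930], [-593, 888], [-489, 987], [-529, 1029]] 0.1218
W walltop 122 [-559.   80.] [138.  63.] 64.1 [[-617, 32], [-561, 5], [-500, 129], [-557, 156]] 0.1219
W walltop 160 [ 38. -24.] [133.  56.] 57.3 [[-21, -65], [26, -95], [98, 17], [51, 47]] 0.1217
W walltop 3068 [ 570. -155.] [354.  68.] 5.1 [[391, -137], [397, -204], [749, -173], [743, -105]] 0.1216
W shelf 
[... 2321 characters left out ...]
, -698], [472, -446]] 0.0088
V shelf 3868 [563. -94.] [361. 138.] 5.2 [[376, -41], [389, -179], [749, -146], [736, -8]] 0.0071
V shelf 276 [573. 151.] [  4. 230.] 84.2 [[458, 160], [687, 137], [688, 141], [458, 164]] 0.0079
V h90 896 [ 101. -655.] [122. 184.] 7.4 [[28, -572], [52, -754], [173, -739], [149, -556]] 0.0965
V h90 860 [ 565. -121.] [340.   9.] 5.2 [[395, -133], [396, -141], [735, -110], [734, -102]] 0.0926
V h90 173 [ 662. -269.] [87. 42.] 6.3 [[617, -253], [621, -295], [707, -285], [703, -243]] 0.0927
V h90 382 [771.  48.] [78. 80.] 67.9 [[719, 27], [793, -3], [822, 69], [749, 99]] 0.0907
V h90 733 [780. 168.] [62. 62.] 9.9 [[744, 194], [755, 133], [816, 143], [805, 204]] 0.0898
```

```bash
cat >> h.py <<'E'
O=np.array([.557,-.0265,0]); b=np.deg2rad(5.1)
KX=np.array([np.sin(b),-np.cos(b),0]); KY=np.array([np.cos(b),np.sin(b),0]); Z=np.array([0,0,1.])
def Rt(a):
    a=np.deg2rad(a); z=np.cos(a)*KX-np.sin(a)*Z
    return np.column_stack([np.cross(KY,z),KY,z])
TIP=.060; HW=.011
def corner(p,R): return p+R@np.array([-HW,0,TIP])
def kil(p): d=p-O; return np.array([d@KX,d@KY,d[2]])
def state(say=True):
    o=r.get_obs(); p=np.array(o["tcp_pos"]); R=Rn.from_rotvec(o["orientation"]).as_matrix()
    if say:
        f=np.array(o["contact_force"]); print("t",round(float(o["clock"]),1),"tcp kiln mm",(kil(p)*1e3).round(1),"C",(kil(corner(p,R))*1e3).round(1),"F k",np.round([f@KX,f@KY,f[2]],1),"pitch",np.rad2deg(np.arcsin(-R[2,2])).round(1),"j",np.round(o["joints"],2))
    return p,R
def row(p,R,p0=None,R0=None):
    if p0 is None: p0,R0=state(False)
    d=R0.T@(p-p0); w=Rn.from_matrix(R0.T@R).as_rotvec(); print("row",d.round(4),w.round(3),"|d|",np.linalg.norm(d).round(3),"|w|",np.linalg.norm(w).round(2))
def Ctgt(k,a):  # corner target in kiln coords (m)
    R=Rt(a); return O+k[0]*KX+k[1]*KY+k[2]*Z-R@np.array([-HW,0,TIP]),R
E
python3 - <<'E'
from h import *
state()
row(np.array([.5,-.25,.32]),Rn.from_euler('z',55,degrees=True).as_matrix()@state(False)[1])
row(np.array([.57,.24,.28]),Rt(90))
E
```

```text
t 0.1 tcp kiln mm [ 561.2 -330.8  303. ] C [ 564.7 -341.2  243. ] F k [-0.2 -0.5 -0.5] pitch 89.9 j [ 1.04  0.48  0.02  1.56 -0.01  1.11 -0.08]
row [ 0.353  -0.2411 -0.0166] [-0.    -0.002 -0.96 ] |d| 0.428 |w| 0.96
row [ 0.6183 -0.6589  0.0241] [-2.000e-03 -1.000e-03 -1.236e+00] |d| 0.904 |w| 1.24
```

```bash
echo '[[0.35,-0.24,-0.02,0,0,-0.96],[0.35,-0.24,-0.02,0,0,-0.96],[0.35,-0.24,-0.02,0,0,-0.96],[0.35,-0.24,-0.02,0,0,-0.96],[0.35,-0.24,-0.02,0,0,-0.96]]' | python3 drive.py 0.085
python3 - <<'E'
from h import *
state()
row(*Ctgt([-.25,.022,.20],90))
E
```

```text
clock: 0.6
tcp_pos: [0.4078, -0.3999, 0.3155]
orientation: [-2.61, -1.748, 0.0]
contact_force: [1.3, -1.0, -1.0]
grip_width: 0.0849
gripper_force: 0.0
t 0.6 tcp kiln mm [ 358.6 -181.8  315.5] C [ 368.4 -186.9  255.5] F k [ 1.1  1.2 -1. ] pitch 90.0 j [ 0.84  0.31 -0.22  1.78  0.07  1.06  0.21]
row [ 0.6438 -0.1053  0.0555] [-0.   -0.   -0.48] |d| 0.655 |w| 0.48
```

```bash
echo '[[0.25,-0.04,0.0,0,0,-0.48],[0.25,-0.04,0.0,0,0,-0.48],[0.25,-0.04,0.0,0,0,-0.48],[0.25,-0.04,0.0,0,0,-0.48],[0.25,-0.04,0.0,0,0,-0.48]]' | python3 drive.py
python3 - <<'E'
from h import *
state()
row(*Ctgt([-.25,.022,.20],50))
E
```

```text
clock: 1.1
tcp_pos: [0.4661, -0.157, 0.3156]
orientation: [-2.127, -2.312, 0.0]
contact_force: [1.1, 0.6, 0.4]
grip_width: 0.0848
gripper_force: 0.0
t 1.1 tcp kiln mm [ 121.9 -102.1  315.6] C [ 133.  -102.2  255.6] F k [-0.5  1.1  0.4] pitch 90.0 j [ 0.59  0.19 -0.44  1.94  0.1   1.02  0.19]
row [0.4196 0.1219 0.0766] [-0.002 -0.698 -0.005] |d| 0.444 |w| 0.7
```

```bash
echo '[[0.42,0.12,0.076,0,-0.7,0],[0.42,0.12,0.076,0,-0.7,0],[0.42,0.12,0.076,0,-0.7,0],[0.42,0.12,0.076,0,-0.7,0],[0.42,0.12,0.076,0,-0.7,0]]' | python3 drive.py
python3 - <<'E'
from h import *
state()
row(*Ctgt([-.23,.022,.03],50))
E
```

```text
clock: 1.6
tcp_pos: [0.5073, 0.0476, 0.2788]
orientation: [1.766, 1.912, -0.589]
contact_force: [1.6, -0.7, -1.2]
grip_width: 0.0854
gripper_force: 0.0
t 1.6 tcp kiln mm [-78.3 -42.9 278.8] C [-33.4 -43.2 237.6] F k [ 0.8  1.6 -1.2] pitch 53.0 j [-0.08  0.39 -0.52  1.94  0.76  1.34 -0.89]
row [0.2856 0.0626 0.0477] [-0.004 -0.052 -0.009] |d| 0.296 |w| 0.05
```

```bash
python3 - <<'E'
from h import *
row(*Ctgt([-.23,.022,.16],50))
row(*Ctgt([-.23,.022,.03],50))
E
```

```text
row [ 0.2073  0.0629 -0.0561] [-0.004 -0.052 -0.009] |d| 0.224 |w| 0.05
row [0.2856 0.0626 0.0477] [-0.004 -0.052 -0.009] |d| 0.296 |w| 0.05
```

```bash
echo '[[0.207,0.063,-0.056,-0.004,-0.052,-0.009],[0.207,0.063,-0.056,-0.004,-0.052,-0.009],[0.207,0.063,-0.056,-0.004,-0.052,-0.009],[0.207,0.063,-0.056,-0.004,-0.052,-0.009],[0.207,0.063,-0.056,-0.004,-0.052,-0.009]]' | python3 drive.py
python3 - <<'E'
from h import *
state()
row(*Ctgt([-.21,.022,.03],50))
a,W=cloud("side"); cv2.imwrite("pics/side1.png",a)
E
```

```text
clock: 2.1
tcp_pos: [0.5521, 0.2555, 0.1965]
orientation: [1.723, 1.901, -0.627]
contact_force: [-0.5, 0.8, 0.1]
grip_width: 0.0852
gripper_force: 0.0
t 2.1 tcp kiln mm [-281.3   20.2  196.5] C [-234.6   20.1  157.2] F k [-0.8 -0.5  0.1] pitch 50.5 j [-0.39  0.72 -0.53  1.63  0.79  1.52 -1.12]
row [0.0624 0.0027 0.1139] [-0.002 -0.009  0.01 ] |d| 0.13 |w| 0.01
```

View pics/side1.png

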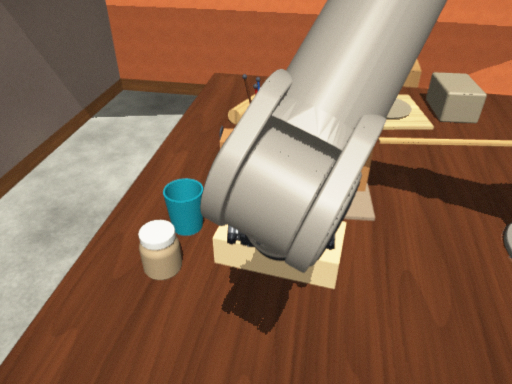

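The arm hides the brick from the side camera. The fingers (235-330, 240) are above and behind the brick, well clear of the cup (185, 205) and jar (160, 250). I'll lower the tool.

```bash
echo '[[0.031,0.001,0.057,0,0,0],[0.062,0.003,0.114,-0.002,-0.009,0.01],[0.062,0.003,0.114,-0.002,-0.009,0.01],[0.062,0.003,0.114,-0.002,-0.009,0.01]]' | python3 drive.py
python3 - <<'E'
from h import *
state()
row(*Ctgt([-.185,.022,.03],50))
row(*Ctgt([-.12,.022,.03],50))
E
```

```text
clock: 2.55
tcp_pos: [0.5557, 0.2233, 0.0676]
orientation: [1.725, 1.88, -0.64]
contact_force: [-0.1, -0.4, -0.1]
grip_width: 0.0848
gripper_force: 0.0
t 2.5 tcp kiln mm [-248.9   20.9   67.6] C [-201.7   20.5   29.1] F k [ 0.4 -0.2 -0.1] pitch 49.6 j [-0.39  0.88 -0.47  1.69  0.89  1.36 -1.24]
row [-0.0137  0.0012  0.01  ] [-0.007  0.007 -0.001] |d| 0.017 |w| 0.01
row [-0.0632  0.0015  0.0521] [-0.007  0.007 -0.001] |d| 0.082 |w| 0.01
```

```bash
echo '[[-0.006,0,0.005,0,0,0],[-0.012,0,0.01,0,0,0],[-0.017,0,0.014,0,0,0],[-0.022,0,0.018,0,0,0],[-0.027,0,0.023,0,0,0]]' | python3 drive.py
python3 -c "
from h import *
state()"
echo '[[-0.006,0,0.005,0,0,0],[-0.012,0,0.01,0,0,0],[-0.015,0,0.013,0,0,0],[-0.018,0,0.015,0,0,0]]' | python3 drive.py
python3 - <<'E'
from h import *
state()
row(*Ctgt([-.12,.022,.03],50))
a,W=cloud("scene"); cv2.imwrite("pics/scene1.png",a)
E
```

```text
clock: 3.05
tcp_pos: [0.5607, 0.1922, 0.0729]
orientation: [1.729, 1.881, -0.624]
contact_force: [-1.2, 4.9, 2.5]
grip_width: 0.0851
gripper_force: 2.2
t 3.0 tcp kiln mm [-217.5   23.1   72.9] C [-170.5   23.2   34. ] F k [-5.  -0.8  2.5] pitch 50.0 j [-0.34  0.85 -0.46  1.73  0.91  1.32 -1.23]
clock: 3.45
tcp_pos: [0.5624, 0.1672, 0.0715]
orientation: [1.728, 1.879, -0.629]
contact_force: [-2.0, 2.9, 0.1]
grip_width: 0.0855
gripper_force: 1.5
t 3.5 tcp kiln mm [-192.4   22.6   71.5] C [-145.3   22.5   32.8] F k [-3.1 -1.7  0.1] pitch 49.9 j [-0.31  0.84 -0.45  1.76  0.93  1.3  -1.22]
row [-0.0177 -0.0005  0.0184] [-0.001  0.002 -0.005] |d| 0.026 |w| 0.01
```

View pics/scene1.png

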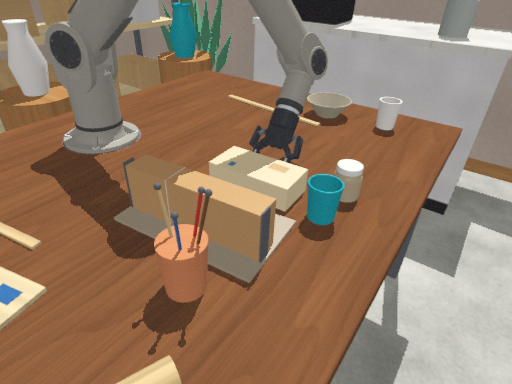

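The scene view shows both fingers (260-300, 150) on the near face of the brick, which is moving towards the wall. I'll measure how square it is and how far it has to go.

```bash
cat >> h.py <<'E'
def brick():
    im,W=cloud("scene"); P=W.reshape(-1,3); P=P[~np.isnan(P).any(1)]
    k=(P-O)@np.column_stack([KX,KY,Z])
    m=(k[:,0]>-.2)&(k[:,0]<.05)&(abs(k[:,1]-.02)<.16)&(k[:,2]>.060)&(k[:,2]<.067)
    c,s,a,bx=rect(k[m]); a=(a+45)%90-45
    print("brick top c",c.round(1),"size",s.round(),"yaw vs kiln deg",round(a,2),"front x",(c[0]+57).round(1))
E
python3 -c "
from h import *
brick()"
```

```text
brick top c [-114.2   29.6] size [232. 172.] yaw vs kiln deg -2.27 front x -57.2
```

```bash
sed -i 's/    im,W=cloud("scene"); P=W.reshape(-1,3); P=P\[~np.isnan(P).any(1)\]/    im,W=cloud("scene"); P=W[~np.isnan(W).any(2)\&(im[...,2]>150)]/' h.py
python3 -c "
from h import *
brick()"
echo '[[-0.004,0,0.0035,0,0,0],[-0.008,0,0.007,0,0,0],[-0.012,0,0.0105,0,0,0],[-0.014,0,0.012,0,0,0]]' | python3 drive.py
python3 -c "
from h import *
state();brick()"
```

```text
brick top c [-86.9  29. ] size [232. 119.] yaw vs kiln deg -1.92 front x -29.9
clock: 4.0
tcp_pos: [0.5644, 0.1486, 0.0715]
orientation: [1.728, 1.879, -0.628]
contact_force: [0.3, 2.4, -1.1]
grip_width: 0.0852
gripper_force: 1.6
t 4.0 tcp kiln mm [-173.8   22.9   71.5] C [-126.7   22.8   32.7] F k [-2.3  0.5 -1.1] pitch 49.9 j [-0.29  0.83 -0.45  1.78  0.94  1.28 -1.21]
brick top c [-70.3  30.8] size [232. 118.] yaw vs kiln deg -0.29 front x -13.3
```

```bash
echo '[[-0.003,0,0.0025,0,0,0],[-0.006,0,0.005,0,0,0],[-0.008,0,0.0065,0,0,0],[-0.0095,0,0.008,0,0,0]]' | python3 drive.py
python3 -c "
from h import *
state();brick()"
echo '[[-0.0008,0,0.0007,0,0,0],[-0.0015,0,0.0013,0,0,0]]' | python3 drive.py
python3 -c "
from h import *
state();brick()"
```

```text
clock: 4.45
tcp_pos: [0.565, 0.1366, 0.0715]
orientation: [1.728, 1.879, -0.629]
contact_force: [-1.2, 4.2, -1.0]
grip_width: 0.0853
gripper_force: 1.8
t 4.5 tcp kiln mm [-161.7   22.5   71.5] C [-114.6   22.4   32.7] F k [-4.3 -0.8 -1. ] pitch 49.9 j [-0.28  0.83 -0.44  1.8   0.95  1.27 -1.21]
brick top c [-66.9  30.2] size [232. 135.] yaw vs kiln deg -0.03 front x -9.9
clock: 4.7
tcp_pos: [0.5652, 0.1352, 0.0716]
orientation: [1.728, 1.88, -0.628]
contact_force: [-0.9, 2.8, -1.5]
grip_width: 0.0851
gripper_force: 1.7
t 4.7 tcp kiln mm [-160.3   22.6   71.6] C [-113.3   22.5   32.8] F k [-2.9 -0.6 -1.5] pitch 49.9 j [-0.27  0.83 -0.44  1.8   0.95  1.27 -1.2 ]
brick top c [-58.4  30.7] size [231. 120.] yaw vs kiln deg -0.21 front x -1.4
```

```bash
echo '[[-0.0008,0,0.0007,0,0,0],[-0.0015,0,0.0013,0,0,0]]' | python3 drive.py
echo '[[-0.0008,0,0.0007,0,0,0],[-0.0015,0,0.0013,0,0,0]]' | python3 drive.py
python3 -c "
from h import *
state();brick()"
```

```text
clock: 4.95
tcp_pos: [0.5655, 0.1332, 0.0716]
orientation: [1.727, 1.88, -0.628]
contact_force: [-0.2, 3.6, -0.8]
grip_width: 0.0851
gripper_force: 1.6
clock: 5.15
tcp_pos: [0.5654, 0.1324, 0.0716]
orientation: [1.728, 1.882, -0.626]
contact_force: [-3.1, 7.9, 2.2]
grip_width: 0.085
gripper_force: 4.1
t 5.2 tcp kiln mm [-157.6   22.5   71.6] C [-110.6   22.4   32.7] F k [-8.1 -2.4  2.2] pitch 50.0 j [-0.27  0.82 -0.44  1.8   0.96  1.26 -1.2 ]
brick top c [-54.7  30.2] size [119. 232.] yaw vs kiln deg 0.13 front x 2.3
```

```bash
echo '[[-0.0008,0,0.0007,0,0,0],[-0.0015,0,0.0013,0,0,0],[-0.0015,0,0.0013,0,0,0]]' | python3 drive.py
python3 -c "
from h import *
state();brick()"
```

```text
clock: 5.5
tcp_pos: [0.5653, 0.1322, 0.0716]
orientation: [1.728, 1.884, -0.624]
contact_force: [-3.6, 10.2, 2.6]
grip_width: 0.0856
gripper_force: 5.3
t 5.5 tcp kiln mm [-157.4   22.4   71.6] C [-110.5   22.4   32.6] F k [-10.5  -2.7   2.6] pitch 50.1 j [-0.27  0.82 -0.44  1.8   0.96  1.26 -1.2 ]
brick top c [-64.3  30.6] size [136. 232.] yaw vs kiln deg 0.04 front x -7.3
```

```bash
echo '[[0.019,0,-0.016,0,0,0],[0.008,0,-0.029,0,0,0],[0.008,0,-0.029,0,0,0]]' | python3 drive.py
python3 - <<'E'
from h import *
state();brick()
row(*Ctgt([-.1105,.03,.048],50))
E
```

```text
clock: 5.85
tcp_pos: [0.5646, 0.1536, 0.0904]
orientation: [1.727, 1.877, -0.626]
contact_force: [0.1, -0.5, -0.3]
grip_width: 0.0852
gripper_force: 0.0
t 5.8 tcp kiln mm [-178.8   23.6   90.4] C [-131.6   23.6   51.7] F k [ 0.5  0.  -0.3] pitch 49.8 j [-0.29  0.81 -0.46  1.78  0.93  1.31 -1.19]
brick top c [-69.   30.2] size [147. 233.] yaw vs kiln deg 0.28 front x -12.0
row [-0.0137  0.0067  0.0153] [ 0.     0.004 -0.007] |d| 0.022 |w| 0.01
```

```bash
cat >> h.py <<'E'
P0=np.array([.0035,.008]); H=.048
def arc(th,dl,ky=.030,a=None):
    t=np.deg2rad(th); v=np.array([-.114+dl,H-.008])
    w=P0+np.array([v[0]*np.cos(t)+v[1]*np.sin(t),-v[0]*np.sin(t)+v[1]*np.cos(t)])
    return Ctgt([w[0],ky,w[1]],50+.4*th if a is None else a)
E
python3 - <<'E'
from h import *
row(*arc(0,0)); row(*arc(0,.004)); s=arc(0,.009); row(*s)
for base,ths in ((0,(4,8,12,16,20)),(20,(24,28,32,36,40)),(40,(44,48,52,56,60))):
    print(base)
    for t in ths: row(*arc(t,.009-.004*t/60),*arc(base,.009-.004*base/60))
E
```

```text
row [-0.0137  0.0067  0.0153] [ 0.     0.004 -0.007] |d| 0.022 |w| 0.01
row [-0.0168  0.0068  0.0178] [ 0.     0.004 -0.007] |d| 0.025 |w| 0.01
row [-0.0206  0.0068  0.0211] [ 0.     0.004 -0.007] |d| 0.03 |w| 0.01
0
row [-0.0085  0.     -0.004 ] [-0.     0.028  0.   ] |d| 0.009 |w| 0.03
row [-0.0172  0.     -0.0076] [-0.     0.056  0.   ] |d| 0.019 |w| 0.06
row [-0.0262  0.     -0.0106] [-0.     0.084 -0.   ] |d| 0.028 |w| 0.08
row [-0.0353  0.     -0.013 ] [-0.     0.112  0.   ] |d| 0.038 |w| 0.11
row [-0.0447  0.     -0.0149] [-0.    0.14 -0.  ] |d| 0.047 |w| 0.14
20
row [-0.0092 -0.     -0.0026] [0.    0.028 0.   ] |d| 0.01 |w| 0.03
row [-0.0185 -0.     -0.0047] [0.    0.056 0.   ] |d| 0.019 |w| 0.06
row [-0.028  -0.     -0.0061] [0.    0.084 0.   ] |d| 0.029 |w| 0.08
row [-0.0376 -0.     -0.007 ] [-0.     0.112  0.   ] |d| 0.038 |w| 0.11
row [-0.0472 -0.     -0.0073] [0.   0.14 0.  ] |d| 0.048 |w| 0.14
40
row [-0.0096 -0.     -0.001 ] [-0.     0.028 -0.   ] |d| 0.01 |w| 0.03
row [-0.0192 -0.     -0.0015] [-0.     0.056 -0.   ] |d| 0.019 |w| 0.06
row [-0.0289 -0.     -0.0013] [ 0.     0.084 -0.   ] |d| 0.029 |w| 0.08
row [-0.0385 -0.     -0.0006] [ 0.     0.112 -0.   ] |d| 0.039 |w| 0.11
row [-0.0481 -0.      0.0008] [0.   0.14 0.  ] |d| 0.048 |w| 0.14
```

```bash
echo '[[-0.01,0.0067,0.012,0,0.004,-0.007],[-0.0137,0.0067,0.0153,0,0.004,-0.007],[-0.0168,0.0068,0.0178,0,0.004,-0.007],[-0.0206,0.0068,0.0211,0,0.004,-0.007],[-0.0206,0.0068,0.0211,0,0.004,-0.007]]' | python3 drive.py
python3 -c "
from h import *
state()"
```

```text
clock: 6.4
tcp_pos: [0.5731, 0.1323, 0.0859]
orientation: [1.729, 1.9, -0.612]
contact_force: [-3.2, 22.5, 6.6]
grip_width: 0.0848
gripper_force: 11.3
t 6.4 tcp kiln mm [-156.7   30.1   85.9] C [-110.3   30.4   46.3] F k [-22.7  -1.2   6.6] pitch 50.9 j [-0.25  0.8  -0.45  1.79  0.95  1.27 -1.16]
```

```bash
python3 - <<'E'
from h import *
for t,d in ((2,.0075),(4,.0065),(7,.006),(10,.006)): row(*arc(t,d),*arc(0,.009))
E
```

```text
row [-0.0032  0.     -0.003 ] [0.    0.014 0.   ] |d| 0.004 |w| 0.01
row [-0.0069  0.     -0.0056] [-0.     0.028  0.   ] |d| 0.009 |w| 0.03
row [-0.0133  0.     -0.0086] [-0.     0.049 -0.   ] |d| 0.016 |w| 0.05
row [-0.0202  0.     -0.0109] [0.   0.07 0.  ] |d| 0.023 |w| 0.07
```

```bash
echo '[[-0.0032,0,-0.003,0,0.014,0],[-0.0069,0,-0.0056,0,0.028,0],[-0.0133,0,-0.0086,0,0.049,0],[-0.0202,0,-0.0109,0,0.07,0]]' | python3 drive.py
python3 - <<'E'
from h import *
state()
a,W=cloud("scene"); cv2.imwrite("pics/tip1.png",cv2.resize(a[110:270,130:370],None,fx=3,fy=3))
for t,d in ((14,.006),(18,.006),(22,.0055),(26,.0055),(30,.005)): row(*arc(t,d),*arc(10,.006))
E
```

```text
clock: 6.8
tcp_pos: [0.5741, 0.1215, 0.1072]
orientation: [1.771, 1.944, -0.563]
contact_force: [-1.7, 17.0, 5.1]
grip_width: 0.0846
gripper_force: 8.7
t 6.8 tcp kiln mm [-145.9   30.1  107.2] C [-102.2   30.4   64.6] F k [-17.1  -0.1   5.1] pitch 54.7 j [-0.2   0.75 -0.48  1.81  0.91  1.23 -1.11]
row [-0.0091 -0.     -0.0033] [-0.     0.028 -0.   ] |d| 0.01 |w| 0.03
row [-0.0185  0.     -0.0059] [-0.     0.056 -0.   ] |d| 0.019 |w| 0.06
row [-0.0277 -0.     -0.0084] [-0.     0.084 -0.   ] |d| 0.029 |w| 0.08
row [-0.0374  0.     -0.01  ] [-0.     0.112 -0.   ] |d| 0.039 |w| 0.11
row [-0.0469  0.     -0.0113] [-0.    0.14 -0.  ] |d| 0.048 |w| 0.14
```

View pics/tip1.png

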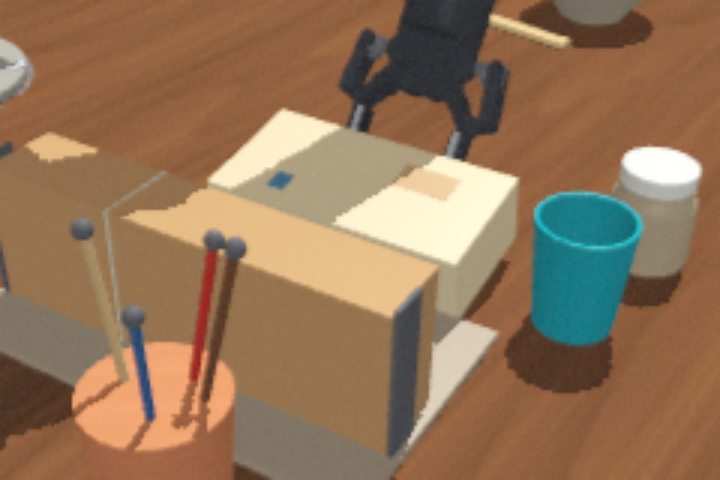

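The brick is tipping: its near edge has lifted and there is a shadow under its right end at crop (490, 270). The fingers hold at (360-460, 130). I'll continue along the arc.

```bash
echo '[[-0.0091,0,-0.0033,0,0.028,0],[-0.0185,0,-0.0059,0,0.056,0],[-0.0277,0,-0.0084,0,0.084,0],[-0.0374,0,-0.01,0,0.112,0]]' | python3 drive.py
cat >> h.py <<'E'
def tilt():
    im,W=cloud("scene"); m=~np.isnan(W).any(2)&(im[...,2]>140)
    k=(W[m]-O)@np.column_stack([KX,KY,Z]); B=k[(abs(k[:,1]-.03)<.10)&(k[:,0]<.08)&(k[:,0]>-.13)&(k[:,2]>.02)]
    B=B[~((abs(B[:,2]-.122)<.005)&(B[:,0]>.088))]
    c=np.median(B,0)
    for _ in range(6):
        u,s,v=np.linalg.svd(B-B.mean(0),full_matrices=False); n=v[2]; dd=abs((B-np.median(B,0))@n); B=B[abs((B-B.mean(0))@n)<max(.003,np.percentile(dd,80))]
    n=n*np.sign(n[0] if abs(n[0])>.3 else n[2]); print("plane n",n.round(3),"tilt",np.rad2deg(np.arctan2(n[0],n[2])).round(1),"n",len(B),"x",B[:,0].min().round(3),B[:,0].max().round(3),"z",B[:,2].min().round(3),B[:,2].max().round(3),"y",np.percentile(B[:,1],[1,99]).round(3))
E
python3 - <<'E'
from h import *
state(); tilt()
for t,d in ((30,.005),(34,.005),(38,.005),(42,.0045),(46,.0045)): row(*arc(t,d),*arc(26,.0055))
E
```

```text
clock: 7.25
tcp_pos: [0.5763, 0.0967, 0.1383]
orientation: [1.837, 2.017, -0.473]
contact_force: [-4.3, 15.8, 11.3]
grip_width: 0.0847
gripper_force: 9.6
t 7.2 tcp kiln mm [-121.    30.2  138.3] C [-82.4  30.4  91.2] F k [-16.1  -2.9  11.3] pitch 61.0 j [-0.09  0.67 -0.52  1.84  0.86  1.16 -1.  ]
plane n [ 0.434 -0.001  0.901] tilt 25.8 n 2726 x -0.099 0.02 z 0.061 0.116 y [-0.068  0.128]
row [-0.0093  0.     -0.0024] [0.    0.028 0.   ] |d| 0.01 |w| 0.03
row [-0.019   0.     -0.0038] [0.    0.056 0.   ] |d| 0.019 |w| 0.06
row [-0.0288  0.     -0.0046] [0.    0.084 0.   ] |d| 0.029 |w| 0.08
row [-0.0384 -0.     -0.0053] [ 0.     0.112 -0.   ] |d| 0.039 |w| 0.11
row [-0.0483  0.     -0.0048] [ 0.    0.14 -0.  ] |d| 0.049 |w| 0.14
```

```bash
echo '[[-0.0093,0,-0.0024,0,0.028,0],[-0.019,0,-0.0038,0,0.056,0],[-0.0288,0,-0.0046,0,0.084,0],[-0.0384,0,-0.0053,0,0.112,0]]' | python3 drive.py
python3 - <<'E'
from h import *
state(); tilt()
for t,d in ((46,.004),(50,.004),(54,.004),(58,.0035),(62,.003)): row(*arc(t,d),*arc(42,.0045))
E
```

```text
clock: 7.7
tcp_pos: [0.5792, 0.0645, 0.1627]
orientation: [1.902, 2.086, -0.382]
contact_force: [-5.3, 10.5, 17.0]
grip_width: 0.0849
gripper_force: 9.5
t 7.7 tcp kiln mm [-88.6  30.2 162.7] C [-55.3  30.4 111.6] F k [-11.   -4.3  17. ] pitch 67.2 j [ 0.04  0.6  -0.56  1.85  0.79  1.09 -0.87]
plane n [ 0.696 -0.001  0.718] tilt 44.1 n 1874 x -0.041 0.019 z 0.062 0.125 y [-0.068  0.128]
row [-0.0096  0.     -0.0011] [-0.     0.028  0.   ] |d| 0.01 |w| 0.03
row [-0.0195 -0.     -0.0012] [-0.     0.056  0.   ] |d| 0.02 |w| 0.06
row [-0.0293  0.     -0.0007] [0.    0.084 0.   ] |d| 0.029 |w| 0.08
row [-0.039  0.     0.   ] [-0.     0.112  0.   ] |d| 0.039 |w| 0.11
row [-0.0486  0.      0.0013] [-0.    0.14  0.  ] |d| 0.049 |w| 0.14
```

```bash
echo '[[-0.0094,0,-0.002,0,0.028,0],[-0.019,0,-0.0028,0,0.056,0],[-0.0286,0,-0.0024,0,0.084,0],[-0.038,0,-0.0018,0,0.112,0]]' | python3 drive.py
python3 - <<'E'
from h import *
state(); tilt()
for t,d in ((60,.002),(62,.001),(65,.001),(68,.001),(71,.001)): row(*arc(t,d),*arc(58,.0015))
E
```

```text
clock: 8.15
tcp_pos: [0.5826, 0.0267, 0.1787]
orientation: [1.966, 2.151, -0.287]
contact_force: [-1.5, 2.7, 10.5]
grip_width: 0.085
gripper_force: 5.2
t 8.2 tcp kiln mm [-50.7  30.2 178.7] C [-23.   30.2 124.3] F k [-2.8 -1.3 10.5] pitch 73.4 j [ 0.18  0.56 -0.6   1.86  0.71  1.02 -0.72]
plane n [ 0.872 -0.     0.489] tilt 60.7 n 1963 x -0.009 0.028 z 0.069 0.135 y [-0.068  0.128]
row [-0.0051 -0.      0.0007] [-0.     0.014  0.   ] |d| 0.005 |w| 0.01
row [-0.0099  0.      0.0002] [-0.     0.028 -0.   ] |d| 0.01 |w| 0.03
row [-0.0173 -0.      0.001 ] [-0.     0.049 -0.   ] |d| 0.017 |w| 0.05
row [-0.0247  0.      0.0023] [ 0.    0.07 -0.  ] |d| 0.025 |w| 0.07
row [-0.032  -0.      0.0038] [-0.     0.091 -0.   ] |d| 0.032 |w| 0.09
```

```bash
echo '[[-0.0051,0,0.0007,0,0.014,0],[-0.0099,0,0.0002,0,0.028,0],[-0.0173,0,0.001,0,0.049,0],[-0.0247,0,0.0023,0,0.07,0],[-0.032,0,0.0038,0,0.091,0]]' | python3 drive.py
python3 - <<'E'
from h import *
state(); tilt()
for t,d in ((74,.001),(77,.001),(80,.001),(84,.001),(88,0)): row(*arc(t,d,a=78.4),*arc(71,.001))
E
```

```text
clock: 8.7
tcp_pos: [0.5856, -0.0068, 0.1839]
orientation: [2.016, 2.203, -0.204]
contact_force: [-1.1, -1.1, 10.1]
grip_width: 0.0852
gripper_force: 4.8
t 8.7 tcp kiln mm [-17.1  30.2 183.9] C [  5.7  30.2 127.3] F k [ 1.  -1.2 10.1] pitch 78.5 j [ 0.3   0.55 -0.63  1.85  0.64  0.97 -0.58]
plane n [ 0.955 -0.001  0.296] tilt 72.8 n 1893 x -0.031 0.04 z 0.076 0.294 y [-0.068  0.128]
row [-0.0061  0.      0.0015] [0. 0. 0.] |d| 0.006 |w| 0.0
row [-0.0121  0.      0.0033] [0. 0. 0.] |d| 0.013 |w| 0.0
row [-0.018  -0.      0.0054] [0. 0. 0.] |d| 0.019 |w| 0.0
row [-0.0257  0.      0.0087] [0. 0. 0.] |d| 0.027 |w| 0.0
row [-0.0333 -0.      0.0115] [0. 0. 0.] |d| 0.035 |w| 0.0
```

```bash
python3 - <<'E'
from h import *
for t,d,a in ((74,.001,81),(77,.001,84),(80,.001,86),(84,0,88),(88,0,90)): row(*arc(t,d,a=a),*arc(71,.001))
E
```

```text
row [-0.0088  0.      0.001 ] [0.    0.045 0.   ] |d| 0.009 |w| 0.05
row [-0.018   0.      0.0025] [0.    0.098 0.   ] |d| 0.018 |w| 0.1
row [-0.0261  0.      0.0044] [0.    0.133 0.   ] |d| 0.026 |w| 0.13
row [-0.036   0.      0.0067] [ 0.     0.168 -0.   ] |d| 0.037 |w| 0.17
row [-0.0456 -0.      0.0105] [0.    0.202 0.   ] |d| 0.047 |w| 0.2
```

```bash
echo '[[-0.0088,0,0.001,0,0.045,0],[-0.018,0,0.0025,0,0.098,0],[-0.0261,0,0.0044,0,0.133,0],[-0.036,0,0.0067,0,0.168,0],[-0.0456,0,0.0105,0,0.202,0]]' | python3 drive.py
python3 - <<'E'
from h import *
state(); tilt()
E
```

```text
clock: 9.25
tcp_pos: [0.589, -0.0506, 0.1833]
orientation: [-2.118, -2.314, -0.004]
contact_force: [-13.4, 10.8, 36.6]
grip_width: 0.0853
gripper_force: 17.7
t 9.2 tcp kiln mm [ 26.9  29.7 183.3] C [ 37.5  29.6 123.2] F k [-12.  -12.4  36.6] pitch 89.7 j [ 0.52  0.59 -0.72  1.83  0.47  0.91 -0.33]
plane n [0.997 0.002 0.08 ] tilt 85.4 n 855 x 0.044 0.065 z 0.094 0.294 y [-0.068  0.128]
```

```bash
echo '[[0.002,0,-0.012,0,0,0],[0.004,0,-0.04,0,0,0],[0.01,0,-0.06,0,0,0]]' | python3 drive.py
python3 - <<'E'
from h import *
state(); tilt()
a,W=cloud("scene"); cv2.imwrite("pics/up1.png",cv2.resize(a[110:270,130:370],None,fx=3,fy=3))
E
```

```text
clock: 9.6
tcp_pos: [0.5879, -0.0437, 0.2417]
orientation: [-2.121, -2.314, 0.003]
contact_force: [1.0, 0.9, 0.8]
grip_width: 0.0848
gripper_force: 0.0
t 9.6 tcp kiln mm [ 19.9  29.2 241.7] C [ 30.8  29.  181.7] F k [-0.8  1.1  0.8] pitch 89.8 j [ 0.54  0.51 -0.76  1.78  0.41  1.01 -0.29]
plane n [0.999 0.    0.05 ] tilt 87.1 n 1003 x 0.04 0.057 z 0.09 0.353 y [-0.068  0.128]
```

View pics/up1.png

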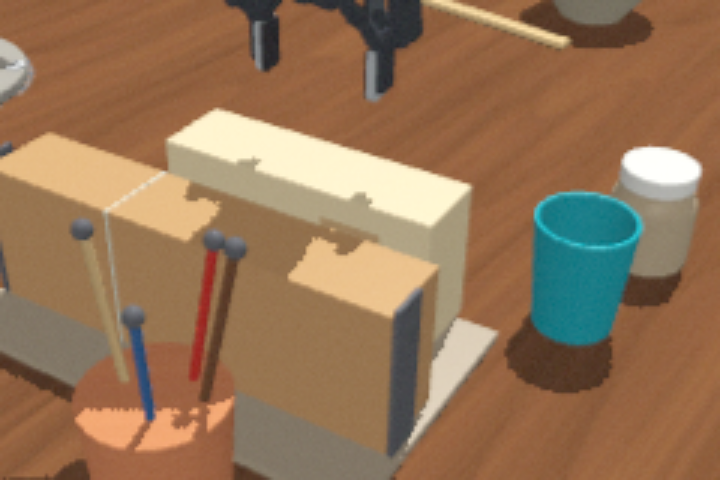

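The brick is standing on its long edge: its top runs from crop (165, 140) to (470, 220), and the open fingers are above it. I'll measure it, then move round behind it.

```bash
cat >> h.py <<'E'
def top():
    im,W=cloud("scene"); m=~np.isnan(W).any(2)&(im[...,2]>150)
    k=(W[m]-O)@np.column_stack([KX,KY,Z]); T=k[(abs(k[:,1]-.03)<.16)&(k[:,0]<.25)&(k[:,0]>-.13)&(abs(k[:,2]-.122)<.012)]
    c=im[m][(abs(k[:,1]-.03)<.16)&(k[:,0]<.25)&(k[:,0]>-.13)&(abs(k[:,2]-.122)<.012)].astype(int)
    q=T[c[:,0]>c[:,2]*.68]  # cream, not tan
    A=np.c_[q[:,:2],np.ones(len(q))]; s=np.linalg.lstsq(A,q[:,2],rcond=None)[0]
    cc,sz,a,bx=rect(q); print("top c",cc.round(1),sz.round(),"yaw",round((a+45)%90-45,2),"z",q[:,2].mean().round(4),"slope",s[:2].round(3))
    w=T[c[:,0]<c[:,2]*.6]; print("wall top",rect(w)[0].round(1),rect(w)[1].round(),"x pct",np.percentile(w[:,0],[1,99]).round(4)) if len(w)>20 else 0
E
python3 - <<'E'
from h import *
top()
row(*Ctgt([-.10,.028,.17],50))
row(*Ctgt([-.10,.028,.03],50))
E
```

```text
top c [74.6 45. ] [171. 257.] yaw 1.11 z 0.1207 slope [-0.033 -0.004]
wall top [172.7  20.9] [153. 302.] x pct [0.0976 0.2448]
row [ 0.1655 -0.0019  0.0332] [-0.001 -0.699 -0.   ] |d| 0.169 |w| 0.7
row [ 0.1654 -0.0018  0.1732] [-0.001 -0.699 -0.   ] |d| 0.24 |w| 0.7
```

```bash
echo '[[0.05,0,0.0,0,-0.14,0],[0.1,-0.001,0.01,0,-0.28,0],[0.13,-0.001,0.02,0,-0.42,0],[0.165,-0.002,0.033,0,-0.56,0],[0.165,-0.002,0.033,0,-0.7,0]]' | python3 drive.py
python3 - <<'E'
from h import *
state(); 
row(*Ctgt([-.07,.028,.09],50))
row(*Ctgt([-.07,.028,.032],50))
im,W=cloud("scene"); m=~np.isnan(W).any(2)
K=(W-O)@np.column_stack([KX,KY,Z]); np.save("K.npy",K)
s=m&(abs(K[...,1]-.03)<.08)&(K[...,2]>.117)&(K[...,2]<.127)&(K[...,0]>-.05)&(K[...,0]<.17)
print(np.histogram(K[s][:,0],bins=np.arange(-.05,.17,.005)))
E
```

```text
clock: 10.25
tcp_pos: [0.5695, 0.1285, 0.2064]
orientation: [1.713, 1.893, -0.63]
contact_force: [-0.1, -0.2, -1.5]
grip_width: 0.0852
gripper_force: 0.0
t 10.2 tcp kiln mm [-153.3   26.3  206.4] C [-106.2   26.6  167.7] F k [ 0.2 -0.1 -1.5] pitch 49.8 j [-0.19  0.64 -0.54  1.77  0.87  1.42 -1.03]
row [0.0223 0.0017 0.0826] [0.003 0.003 0.01 ] |d| 0.086 |w| 0.01
row [0.0597 0.0019 0.127 ] [0.003 0.003 0.01 ] |d| 0.14 |w| 0.01
(array([  0,   0,   0,   0,   0,   0,   0,   0,  33,  75,  72,  75,  75,
        72,  73,  84,  82,  77,  79,  82,  91, 142,   0,   0,   0,   0,
         0,   0,   0,  74,  89,  95, 104, 101, 102, 103, 110, 103,  94,
        80,  94, 110, 110,   0]), array([-5.00000000e-02, -4.50000000e-02, -4.00000000e-02, -3.50000000e-02,
       -3.00000000e-02, -2.50000000e-02, -2.00000000e-02, -1.50000000e-02,
       -1.00000000e-02, -5.00000000e-03, -2.77555756e-17,  5.00000000e-03,
        1.00000000e-02,  1.50000000e-02,  2.00000000e-02,  2.50000000e-02,
        3.00000000e-02,  3.50000000e-02,  4.00000000e-02,  4.50000000e-02,
        5.00000000e-02,  5.50000000e-02,  6.00000000e-02,  6.50000000e-02,
        7.00000000e-02,  7.50000000e-02,  8.00000000e-02,  8.50000000e-02,
        9.00000000e-02,  9.50000000e-02,  1.00000000e-01,  1.05000000e-01,
        1.10000000e-01,  1.15000000e-01,  1.20000000e-01,  1.25000000e-01,
        1.30000000e-01,  1.35000000e-01,  1.40000000e-01,  1.45000000e-01,
        1.50000000e-01,  1.55000000e-01,  1.60000000e-01,  1.65000000e-01,
        1.70000000e-01]))
```

```bash
echo '[[0.011,0.001,0.041,0,0,0],[0.022,0.002,0.083,0.003,0.003,0.01],[0.06,0.002,0.127,0.003,0.003,0.01],[0.06,0.002,0.127,0.003,0.003,0.01]]' | python3 drive.py
python3 - <<'E'
from h import *
state(); 
row(*Ctgt([-.02,.028,.03],50))
row(*Ctgt([.025,.028,.03],50))
E
```

```text
clock: 10.7
tcp_pos: [0.5734, 0.0835, 0.0675]
orientation: [1.738, 1.882, -0.639]
contact_force: [-0.4, 0.4, -0.2]
grip_width: 0.085
gripper_force: 0.0
t 10.7 tcp kiln mm [-108.1   26.1   67.5] C [-61.2  25.3  28.5] F k [-0.5 -0.3 -0.2] pitch 50.1 j [-0.18  0.82 -0.46  1.83  1.01  1.25 -1.18]
row [-0.0324  0.0023  0.0253] [-0.014 -0.001 -0.004] |d| 0.041 |w| 0.01
row [-0.067   0.0029  0.0541] [-0.014 -0.001 -0.004] |d| 0.086 |w| 0.01
```

```bash
echo '[[-0.008,0.001,0.006,-0.007,0,0],[-0.016,0.002,0.0125,-0.014,0,-0.004],[-0.024,0.002,0.019,-0.014,0,-0.004],[-0.032,0.002,0.025,-0.014,0,-0.004]]' | python3 drive.py
echo '[[-0.004,0,0.0034,0,0,0],[-0.008,0,0.0068,0,0,0],[-0.012,0,0.01,0,0,0],[-0.015,0,0.0127,0,0,0]]' | python3 drive.py
cat >> h.py <<'E'
def slab():
    im,W=cloud("scene"); K=(W-O)@np.column_stack([KX,KY,Z]); s=~np.isnan(W).any(2)&(abs(K[...,1]-.03)<.09)&(K[...,2]>.114)&(K[...,2]<.130)&(K[...,0]>-.05)&(K[...,0]<.17)
    q=K[s]; x=np.sort(q[:,0]); i=np.argmax(np.diff(x)); print("gap from",x[i].round(4),"to",x[i+1].round(4),"near",x[5].round(4))
    b=q[q[:,0]<=x[0]+.062]
    if len(b)>50: print("slope",np.linalg.lstsq(np.c_[b[:,:2],np.ones(len(b))],b[:,2],rcond=None)[0].round(3))
    for lo in (-.06,-.03,0,.03,.06,.09): 
        t=b[(b[:,1]>lo)&(b[:,1]<lo+.03)]; print("y",lo,"near",np.percentile(t[:,0],2).round(4),end="; ")
    print()
E
python3 - <<'E'
from h import *
state(); slab()
E
```

```text
clock: 11.1
tcp_pos: [0.5824, 0.0466, 0.0762]
orientation: [1.725, 1.882, -0.61]
contact_force: [0.5, 0.2, -1.2]
grip_width: 0.085
gripper_force: 0.0
clock: 11.5
tcp_pos: [0.5834, 0.0282, 0.0741]
orientation: [1.724, 1.885, -0.612]
contact_force: [-1.5, 5.3, 2.8]
grip_width: 0.0849
gripper_force: 2.3
t 11.5 tcp kiln mm [-52.1  31.1  74.1] C [-5.3 31.7 35. ] F k [-5.4 -1.   2.8] pitch 50.2 j [-0.1   0.79 -0.44  1.87  1.07  1.18 -1.14]
gap from 0.0592 to 0.0953 near -0.007
slope [-0.002  0.     0.122]
y -0.06 near -0.005; y -0.03 near -0.0051; y 0 near -0.0059; y 0.03 near -0.006; y 0.06 near -0.0056; y 0.09 near -0.0054;
```

```bash
echo '[[0.0046,0,-0.0039,0,0,0],[0.009,0,0.0015,0,0,0],[0.009,0,0.0015,0,0,0]]' | python3 drive.py
python3 -c "
from h import *
state()"
echo '[[-0.006,0,0.005,0,0,0],[-0.01,0,0.0085,0,0,0],[-0.0138,0,0.0116,0,0,0],[-0.0176,0,0.0148,0,0,0]]' | python3 drive.py
python3 -c "
from h import *
state();slab()"
```

```text
clock: 11.85
tcp_pos: [0.5824, 0.0347, 0.066]
orientation: [1.723, 1.886, -0.614]
contact_force: [0.5, -0.9, 0.1]
grip_width: 0.0849
gripper_force: 0.0
t 11.8 tcp kiln mm [-58.7  30.7  66. ] C [-11.9  31.3  26.9] F k [0.9 0.4 0.1] pitch 50.2 j [-0.11  0.81 -0.44  1.87  1.07  1.18 -1.16]
clock: 12.25
tcp_pos: [0.5849, 0.011, 0.0668]
orientation: [1.724, 1.885, -0.612]
contact_force: [-0.3, 2.6, -2.3]
grip_width: 0.085
gripper_force: 1.3
t 12.2 tcp kiln mm [-34.9  31.2  66.8] C [11.9 31.7 27.7] F k [-2.7 -0.1 -2.3] pitch 50.2 j [-0.08  0.8  -0.42  1.88  1.09  1.16 -1.14]
gap from -0.0437 to 0.0089 near -0.0478
slope [-0.107  0.001  0.123]
y -0.06 near 0.0101; y -0.03 near 0.0091; y 0 near -0.0498; y 0.03 near -0.0494; y 0.06 near 0.0093; y 0.09 near 0.009;
```

```bash
echo '[[-0.003,0,0.0025,0,0,0],[-0.006,0,0.005,0,0,0],[-0.009,0,0.0075,0,0,0],[-0.0115,0,0.0097,0,0,0]]' | python3 drive.py
echo '[[-0.001,0,0.0008,0,0,0],[-0.002,0,0.0017,0,0,0],[-0.003,0,0.0025,0,0,0]]' | python3 drive.py
python3 -c "
from h import *
state();slab()"
```

```text
clock: 12.7
tcp_pos: [0.5865, -0.004, 0.067]
orientation: [1.724, 1.884, -0.613]
contact_force: [-1.2, 3.6, 0.6]
grip_width: 0.0849
gripper_force: 1.8
clock: 13.0
tcp_pos: [0.5868, -0.0073, 0.067]
orientation: [1.723, 1.885, -0.612]
contact_force: [0.6, 3.5, 0.7]
grip_width: 0.0851
gripper_force: 1.9
t 13.0 tcp kiln mm [-16.5  31.4  67. ] C [30.4 32.  27.9] F k [-3.5  0.9  0.7] pitch 50.2 j [-0.06  0.79 -0.41  1.89  1.1   1.15 -1.13]
gap from -0.0256 to 0.0279 near -0.0482
slope [0.565 0.095 0.139]Traceback (most recent call last):
  File "<string>", line 3, in <module>
    state();slab()
            ~~~~^^
  File "h.py", line 64, in slab
    t=b[(b[:,1]>lo)&(b[:,1]<lo+.03)]; print("y",lo,"near",np.percentile(t[:,0],2).round(4),end="; ")
                                                          ~~~~~~~~~~~~~^^^^^^^^^^
    return _quantile_unchecked(
        a, q, axis, out, overwrite_input, method, keepdims, weights)
    return _ureduce(a,
                    func=_quantile_ureduce_func,
    ...<5 lines>...
                    overwrite_input=overwrite_input,
                    method=method)
    r = func(a, **kwargs)
    result = _quantile(arr,
                       quantiles=q,
    ...<2 lines>...
                       out=out,
                       weights=wgt)
    slices_having_nans = np.isnan(arr[-1, ...])
                                  ~~~^^^^^^^^^
IndexError: index -1 is out of bounds for axis 0 with size 0
```

Still sliding at about 3.5 N. I'll creep the last few millimetres and watch the force.

```bash
for i in 1; do echo '[[-0.0008,0,0.0006,0,0,0],[-0.0015,0,0.0013,0,0,0],[-0.0023,0,0.002,0,0,0]]' | python3 drive.py; done
echo '[[-0.0008,0,0.0006,0,0,0],[-0.0015,0,0.0013,0,0,0],[-0.0023,0,0.002,0,0,0]]' | python3 drive.py
python3 -c "
from h import *
state()"
```

```text
clock: 13.35
tcp_pos: [0.5871, -0.0104, 0.0669]
orientation: [1.723, 1.885, -0.612]
contact_force: [-0.5, 4.0, 1.7]
grip_width: 0.085
gripper_force: 2.1
clock: 13.65
tcp_pos: [0.5875, -0.0115, 0.067]
orientation: [1.724, 1.887, -0.609]
contact_force: [-2.6, 12.5, 4.9]
grip_width: 0.0848
gripper_force: 6.1
t 13.7 tcp kiln mm [-12.2  31.7  67. ] C [34.5 32.4 27.8] F k [-12.7  -1.5   4.9] pitch 50.4 j [-0.05  0.79 -0.41  1.89  1.11  1.14 -1.12]
```

```bash
echo '[[-0.0008,0,0.0006,0,0,0],[-0.0015,0,0.0013,0,0,0],[-0.0015,0,0.0013,0,0,0]]' | python3 drive.py
echo '[[0.006,0,-0.005,0,0,0],[0.02,0,-0.017,0,0,0],[0.05,0,-0.043,0,0,0],[0.08,0,-0.068,0,0,0],[0.08,0,-0.068,0,0,0]]' | python3 drive.py
python3 - <<'E'
from h import *
state()
a,W=cloud("scene"); K=(W-O)@np.column_stack([KX,KY,Z]); cv2.imwrite("pics/end.png",cv2.resize(a[110:270,130:370],None,fx=3,fy=3))
m=~np.isnan(W).any(2)&(abs(K[...,2]-.122)<.008)&(K[...,0]>0)&(K[...,0]<.17)
m&=(K[...,1]<.16)&(K[...,1]>-.1); q=K[m]; c=a[m].astype(float); cr=c[:,0]/c[:,2]
print(np.percentile(cr,[5,25,50,75,95]).round(2))
b=q[cr>.66]; cc,sz,an,bx=rect(b); print(cc.round(1),sz.round(1),an,bx.round(1).tolist(),b[:,2].mean())
bi=b[abs(b[:,1]-.03)<.1]; print(np.linalg.lstsq(np.c_[bi[:,:2],np.ones(len(bi))],bi[:,2],rcond=None)[0].round(3))
E
```

```text
clock: 13.95
tcp_pos: [0.5875, -0.0116, 0.067]
orientation: [1.725, 1.889, -0.606]
contact_force: [-3.6, 14.6, 7.0]
grip_width: 0.0852
gripper_force: 7.4
clock: 14.45
tcp_pos: [0.577, 0.0966, 0.0674]
orientation: [1.719, 1.894, -0.606]
contact_force: [1.2, 0.5, 0.1]
grip_width: 0.085
gripper_force: 0.0
t 14.4 tcp kiln mm [-120.8   30.9   67.4] C [-74.2  31.8  28.1] F k [-0.4  1.2  0.1] pitch 50.5 j [-0.19  0.82 -0.47  1.83  1.02  1.24 -1.19]
[0.52 0.58 0.6  0.79 0.83]
[94.7 32.3] [130.2 230.5] 1.1750279664993286 [[27.200000762939453, 146.3000030517578], [32.0, -84.19999694824219], [162.10000610351562, -81.5999984741211], [157.39999389648438, 148.89999389648438]] 0.12186234536622359
[-0.001  0.     0.122]
```

View pics/end.png

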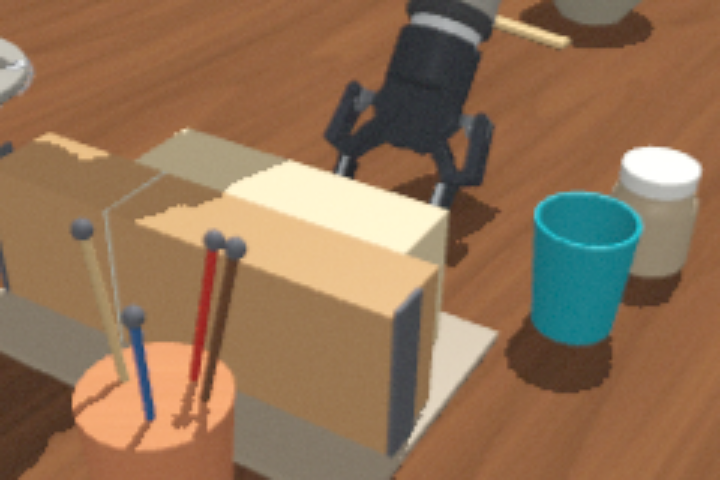

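The brick stands flat against the wall (top face from crop (140, 160) to (445, 215), no gap visible). It is level, its centre is about 32 mm along from mid-shelf, and the gripper is clear. I'm handing the job in.

```bash
python3 -c "
from h import *
print(r.hand_in())"
```

```text
the job is handed in; nothing more can be done
None
```

I handed the job in at about 14.5 s, with no verdict returned: the brick stands upright and flat against the wall, whole length on the shelf, and the gripper is clear of it; the one doubt is that the wrist sensor read about 40 N as the brick came upright, so the 40 N pressing limit may have been touched then.

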